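# Slide a wooden fan out of its storage tube into the tray

## Task

Take the closed wooden fan out of the square cardboard tube: pick the tube up and tip its open mouth down, close over the table, so that the fan slides part-way out but does not leave the tube, and lay the tube flat on the table again and let go of it. Then take the fan by its exposed end, draw it out and lay it, without dropping it, flat in the blue tray, straight along the tray's length and about in the middle. Leave the empty tube lying flat on the table and do not knock the other things about.

Things in the scene. Friction and masses are not known exactly. Their poses are not given: they have to be found in the camera images.
- tube_center (a point): centre of the tube (half-way along and half-way up): a loose cardboard tube of square section, 38 x 38 mm outside, 200 mm long, walls 4 mm thick (inside 30 x 30 mm), about 0.18 kg, lying flat on the table. Its +x axis runs along the tube to the open mouth, +z is up as it lies; the closed end (-x) has a blue cap over its last 30 mm, and a white label is on top. The fan begins to slide in it at a tilt of 14 to 20 degrees; less tilt holds it.
- tube_mouth (a point): centre of the tube's open mouth, 100 mm from the tube's centre along its +x
- tube_closed (a point): centre of the tube's closed end, 100 mm from the tube's centre along its -x
- fan_center (a point): centre of the fan: a closed, rigid wooden fan, 160 mm long, 22 mm wide (y), 24 mm high (z), pale sticks between two dark guards, about 0.06 kg, loose. +x is its long axis, towards its tip. It starts inside the tube, out of reach, its tip 24 to 35 mm short of the mouth and its axes as the tube's, resting on the tube's lower wall
- fan_tip (a point): middle of the fan's tip, the end nearer the tube's mouth, 80 mm from its centre along +x
- fan_rivet (a point): middle of the fan's other end, with a brass rivet through it, nearer the tube's closed end, 80 mm from its centre along -x
- tray: fixed open blue tray lined with white paper, 250 mm long (its x axis) and 150 mm wide (y) outside, 22 mm tall, walls and floor 5 mm (inside 240 x 140 mm); origin at the centre of its underside, on the table
- weight: bystander: brass weight with a small knob on top, 48 mm across, 68 mm tall; origin at the centre of its underside; stays where it is
- jar: bystander: amber glass jar with a metal cap, 60 mm across, 75 mm tall; origin at the centre of its underside; stays where it is
- bowl: bystander: white ceramic bowl, 90 mm across, 40 mm tall; origin at the centre of its underside; stays where it is
- spool: bystander: wooden spool standing on end, 44 mm across, 60 mm tall; origin at the centre of its underside; stays where it is
- brush: bystander: brush lying on the table, about 190 mm long; origin at mid-length of its underside; stays where it is
- block: bystander: cork block, 90 x 50 x 30 mm; origin at the centre of its underside; stays where it is
Mind the look-alikes: they are no part of the job. Of the things that look like the part that bears tube_center, the larger one is meant.

How it is judged:
By the outcome, as a careful person would: the job done as asked, in the order asked, and still so for the second after the job is handed in, with the robot touching nothing.
It also fails if it takes over 56 s, if anything falls off the work surface, if the arm or the gripper's body presses on something with over 40 N, if the wrist force passes 120 N, or if a joint passes its speed limit or range.

## Robot

A 6-joint arm with a two-finger parallel gripper is mounted at the origin on the work surface. World frame = base frame: x ahead of the robot, y to its left, z up, the work surface at z = 0. Lengths are in m, angles in rad, forces in N, time in s.
With the tool pointing down it reaches from about 0.35 to 0.85 m from the base axis. Payload 8.1 kg.
Tool frame: the origin (TCP) lies at the very end of the fingers, on their centre line; the grasp point (between the pads) lies 19 mm behind it; z points along the fingers, y is the line along which they close (so a half turn about z gives the same grasp; the last joint's range is limited). The gripper opens to 93 mm and grips with 3 to 60 N. Pads are 15 mm wide; open, the fingers measure 128 mm over their backs; the gripper's body (75 mm by 188 mm) begins 65 mm behind the grasp point.
Start: joints at [-1.238, 0.13, 1.488, -0, 1.523, -0.085], TCP at [0.243, -0.548, 0.219] pointing down, gripper open.
Joint ranges: [-2.96, 2.96], [-0.89, 2.26], [0.02, 2.5], [-1.34, 4.48], [0, 2.73], [-2.66, 2.66]. Speed limits (rad/s): [2.39, 2.39, 2.79, 3.14, 3.14, 3.14].

## Interface

Orientations are given as a rotation vector (axis times angle).
In Python, from plant import robot gives the robot as it stands. The module is installed in compiled form; this text tells all that it offers.
- The arm moves only by the tool play_rows, never from a script. Its argument "increments" is text: rows parted by semicolons, each of 5 numbers parted by spaces: the shift along the tool's x, y, z in mm, then the turn about the tool's z in degrees, then the closure, from -1 (fully open) to 1 (shut). In form: dx dy dz yaw claw; .... A call has 1 to 20 rows; each row is the pose to reach, as a shift and turn from the pose commanded when the call began, along the tool's axes at that moment; what a row does not reach only later rows make up. A row lasts 1/10 s, in which the tool goes at most 50 mm and 8.59 degrees, less where a joint would pass 70% of its speed; a pose out of reach is approached as far as the arm can. A call with a gripper value outside its range is refused whole. The fingers move at their own pace and stop on an object; "force" is the grip in N (left out, the last holds). Time passes only in rows, so rows that repeat a pose let the fingers close. It gives the time, the measured TCP pose, the force, the opening and the grip force at its end, in the units of the state.
- robot.read_state(): the state, without advancing time (a new reading comes with each control period).
- robot.read_camera(name): name is "scene" or "side" or "wrist"; returns the picture (400x640x3 uint8, blue, green, red); there is no depth.
- robot.calibration(name): a dict with "vertical_fov" (degrees; the focal length in pixels is half the picture's height over the tangent of half this angle, whatever the lens; pixels are square), "cx", "cy" (the principal point, pixels), "rvec" (rotation vector, rad) and "tvec" (3), from world to camera coordinates, as OpenCV has them. Camera axes: x right, y down, z forward; pixel columns grow to the right and rows downward; lengths in m; the calibration is good to about 2 mm. A picture is of the moment at which its call begins: read the wrist's pose just before it. calibration takes no time and is no camera call; for the wrist camera it gives the pose at the moment of the call.
- robot.close_job(): hands the job in; it is judged then, once.
Trained networks look in the newest picture that a camera, given by its name, has taken for a name from the list of things; names that differ only in an ending like _2 or _b are one class to them, and where a whole thing is asked for, a point or a joint stands for the part that bears it (a point fixed in the world has none). Each returns a list of dicts, best first, with "conf" (0 to 1); they miss things now and then, are a little off and sometimes report something else, mostly with a low value. They report only what shows in the picture. A call takes as long as a camera call. They do not tell look-alikes from the thing itself.
- robot.recognise(camera, query): "centre" ([x, y, z] in m, in world coordinates, good to about 4 mm: the middle of the surface that is visible of it).
- robot.regions_of(camera, query): "pixels" (400x640 bool, what is visible of it).
- robot.landmark_of(camera, query): "centre" ([x, y, z] in m, in world coordinates, good to about 4 mm: a listed point, or the origin of a listed thing).
The state is a dict: "t": time; "q": joint angles; "dq": joint speeds; "joint_torque": joint torques, N m; "tool_pos": TCP position; "orientation": TCP orientation; "force": force on the tool from outside, world axes, zero at the start; "wrist_torque": the same for the moment, N m; "opening": finger opening in m; "gripper_force": force on a finger pad.
Only numpy, scipy, OpenCV 4.12 (cv2) and the standard library are available. Lean on these libraries where they do the work, as an engineer would, in place of code of your own. Each camera call takes 0.05 s, during which the arm holds its last target. There are 200 camera calls.

## Working session

There is one attempt and no reset: what is moved stays moved. The work goes in short steps, Python scripts to look and compute and a tool call to move; the robot and the scene stay as the last step left them, time stands still between calls to the robot, and variables do not carry over. Pictures are saved under pics/ and viewed, at most 11 in all, crops included, and the job is handed in when it is done.

Besides the shell and the picture viewer there is one more tool, called after ">>>" as a command line: name --argument value ..., lists and objects as JSON in quotes. play_rows: Moves the arm, as the interface text tells. Its arguments: {"type":"object","properties":{"increments":{"type":"string"},"force":{"type":"number"}},"required":["increments"]}

```bash
mkdir -p pics; cat > h.py <<'E'
import numpy as np, cv2
from scipy.spatial.transform import Rotation as R
from plant import robot
def cam(n):
    c=robot.calibration(n); f=200/np.tan(np.radians(c["vertical_fov"]/2))
    return np.array([[f,0,c["cx"]],[0,f,c["cy"]],[0,0,1]]),np.array(c["rvec"],float),np.array(c["tvec"],float)
def proj(n,P):
    K,r,t=cam(n); return cv2.projectPoints(np.array(P,float).reshape(-1,1,3),r,t,K,None)[0][:,0]
def back(n,uv,z):
    K,r,t=cam(n); M=R.from_rotvec(r).as_matrix(); o=-M.T@t
    d=(M.T@np.linalg.inv(K)@np.c_[np.atleast_2d(uv),np.ones(len(np.atleast_2d(uv)))].T).T
    return o+d*((z-o[2])/d[:,2])[:,None]
def lm(n,q,k=3,f="landmark_of"):
    for d in getattr(robot,f)(n,q)[:k]:
        print(n,q,round(d["conf"],2),np.round(d["centre"],4),np.round(proj(n,d["centre"])[0]))
E
python3 - <<'E'
from h import *
a=robot.read_camera("scene");b=robot.read_camera("side")
cv2.imwrite("pics/scene.png",a);cv2.imwrite("pics/side.png",b)
for n in("scene","side"):
    for q in("tube_center","tube_mouth","tube_closed","tray"): lm(n,q)
for q in("weight","jar","bowl","spool","brush","block"): lm("scene",q,1)
s=robot.read_state();print(s["t"],s["tool_pos"],R.from_rotvec(s["orientation"]).as_matrix().round(3))
E
```

```text
scene tube_center 0.98 [ 0.4053 -0.2471  0.0118] [303. 163.]
scene tube_center 0.65 [ 0.5562 -0.2087  0.0178] [284. 189.]
scene tube_mouth 0.77 [ 0.4752 -0.2319  0.0128] [294. 175.]
scene tube_mouth 0.72 [ 0.5871 -0.1082  0.0167] [310. 207.]
scene tube_closed 0.71 [ 0.3403 -0.264   0.012 ] [310. 153.]
scene tube_closed 0.7 [ 0.5285 -0.2994  0.0249] [262. 174.]
scene tube_closed 0.15 [ 0.3579 -0.3812  0.0015] [276. 149.]
scene tray 0.72 [ 0.5533  0.3133 -0.0013] [488. 263.]
side tube_center 0.65 [ 0.558  -0.204   0.0167] [333. 177.]
side tube_center 0.65 [ 0.4035 -0.2446  0.0108] [381. 176.]
side tube_mouth 0.72 [ 0.4703 -0.228   0.0118] [361. 176.]
side tube_mouth 0.67 [ 0.5902 -0.1076  0.0184] [319. 193.]
side tube_closed 0.97 [ 0.533  -0.2986  0.0195] [344. 160.]
side tube_closed 0.79 [ 0.3324 -0.2639  0.0168] [403. 173.]
side tray 0.93 [0.5543 0.3156 0.0019] [308. 306.]
scene weight 0.57 [ 0.7763  0.2238 -0.0034] [410. 322.]
scene jar 0.65 [ 7.508e-01 -1.194e-01 -1.000e-04] [266. 249.]
scene bowl 0.85 [ 0.7462  0.0487 -0.003 ] [333. 276.]
scene spool 0.74 [3.814e-01 1.523e-01 3.000e-04] [439. 200.]
scene brush 0.8 [ 0.7509 -0.3257 -0.0037] [197. 222.]
scene block 0.71 [ 0.585  -0.1083  0.0198] [310. 205.]
0.8 [ 0.24346111 -0.5484041   0.21862664] [[ 0.914  0.406 -0.   ]
 [ 0.406 -0.914 -0.   ]
 [-0.     0.    -1.   ]]
```

View pics/scene.png

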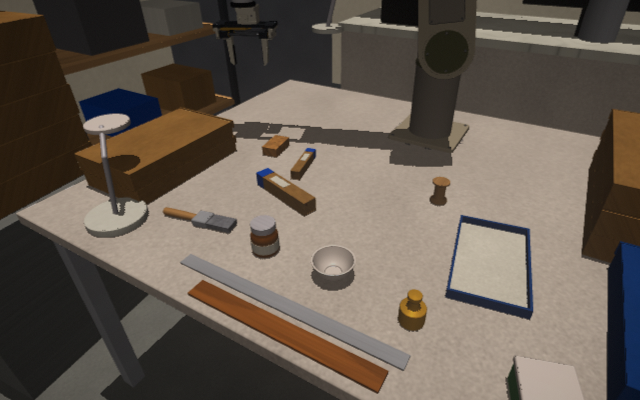

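View pics/side.png

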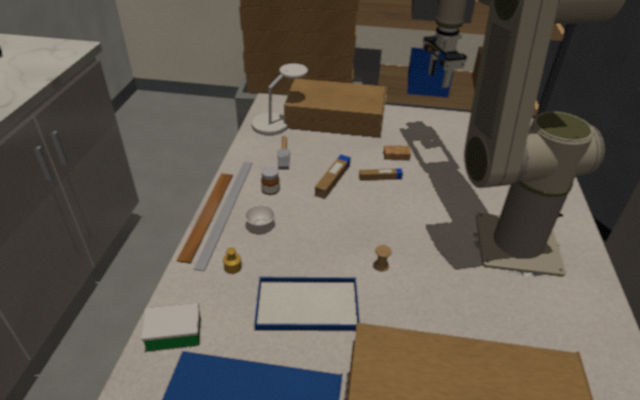

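```bash
python3 - <<'E'
from h import *
a=cv2.imread("pics/scene.png")[130:230,230:350]
cv2.imwrite("pics/crop.png",cv2.resize(a,None,fx=5,fy=5,interpolation=cv2.INTER_CUBIC))
print(back("scene",[[90,150],[235,115],[150,200],[235,150]],0.1).round(2))
E
```

```text
[[ 0.75 -0.69  0.1 ]
 [ 0.38 -0.51  0.1 ]
 [ 0.83 -0.36  0.1 ]
 [ 0.56 -0.35  0.1 ]]
```

View pics/crop.png

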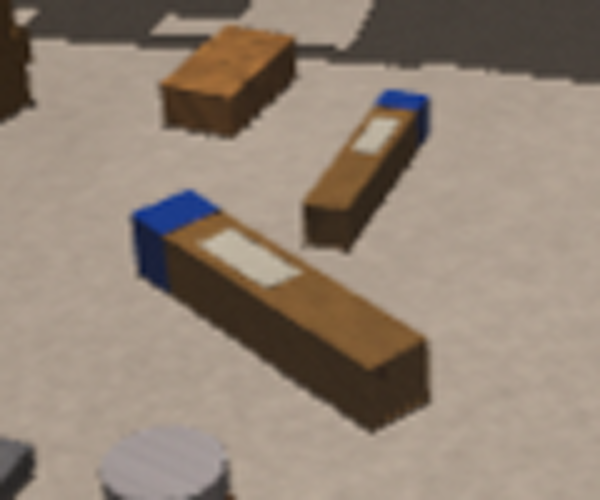

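Candidates for the tube: the large one at scene (285,190), the small one at (303,162) and the cork block at (276,146). The crop confirms the large one, with its blue cap at (262,174) and its mouth at (310,207). Moving above it.

>>> play_rows --increments "0 0 -30 0 -1; 48 -17 -40 -8 -1; 96 -34 -40 -16 -1; 144 -51 -40 -24 -1; 192 -69 -40 -32 -1; 240 -86 -40 -40 -1; 290 -104 -40 -46 -1; 340 -122 -30 -49 -1; 385 -138 -20 -49 -1; 385 -138 0 -49 -1; 385 -138 0 -49 -1"

```text
t: 1.9
tool_pos: [0.5391, -0.2631, 0.215]
orientation: [-2.519, -1.869, 0.003]
force: [-0.5, -0.2, -0.5]
opening: 0.093
gripper_force: 0.0
```

```bash
python3 - <<'E'
from h import *
s=robot.read_state();print(s["t"],s["tool_pos"],R.from_rotvec(s["orientation"]).as_matrix().round(3))
a=robot.read_camera("wrist");cv2.imwrite("pics/w1.png",a)
for q in("tube_center","tube_mouth","tube_closed"): lm("wrist",q)
for d in robot.regions_of("wrist","tube_center")[:2]:
    m=d["pixels"].astype(np.uint8);c=max(cv2.findContours(m,0,2)[0],key=cv2.contourArea)
    print(d["conf"],m.sum(),cv2.minAreaRect(c), back("wrist",cv2.boxPoints(cv2.minAreaRect(c)),0.038).round(4))
E
```

```text
1.9 [ 0.53912418 -0.26313603  0.21503422] [[ 0.29   0.957 -0.005]
 [ 0.957 -0.29   0.003]
 [ 0.002 -0.005 -1.   ]]
wrist tube_center 0.84 [ 0.5598 -0.2062  0.018 ] [326. 121.]
wrist tube_center 0.66 [ 0.4035 -0.2433  0.0141] [208. 192.]
wrist tube_closed 0.73 [ 0.3395 -0.2678  0.0141] [166. 225.]
wrist tube_closed 0.58 [ 0.5326 -0.2931  0.0167] [324. 199.]
0.92 7457 ((326.4999694824219, 113.99998474121094), (38.99999237060547, 199.99996948242188), 0.0) [[ 0.511  -0.2985  0.038 ]
 [ 0.5732 -0.106   0.038 ]
 [ 0.6092 -0.1171  0.038 ]
 [ 0.553  -0.3115  0.038 ]]
0.68 3152 ((209.38003540039062, 197.4473419189453), (26.044017791748047, 127.05902862548828), 58.91249465942383) [[ 0.3377 -0.251   0.038 ]
 [ 0.4808 -0.2179  0.038 ]
 [ 0.4864 -0.2451  0.038 ]
 [ 0.3409 -0.2803  0.038 ]]
```

View pics/w1.png

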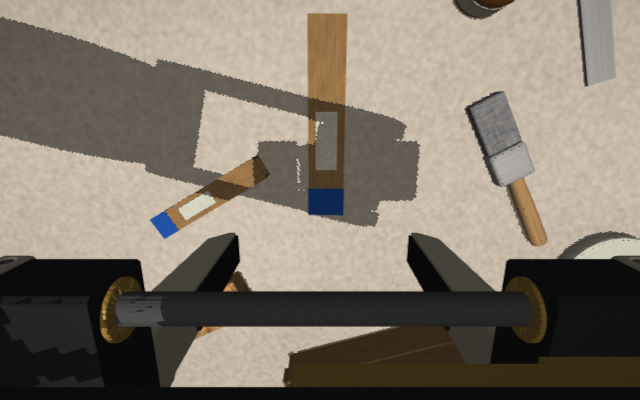

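```bash
python3 - <<'E'
from h import *
P=back("scene",[[236,152],[155,199]],0);print(P.round(3))
for z in(.05,.08,.1,.12,.15): print(z,proj("scene",P+[0,0,z]).round(0).tolist())
c=np.array([.542,-.266,.09]);x=np.array([.29,.957,0]);y=np.array([.957,-.29,0])
print([(c+i*.0375*x+j*.094*y).round(3).tolist() for i in(-1,1) for j in(-1,1)])
E
```

```text
[[ 0.431 -0.482  0.   ]
 [ 0.736 -0.492  0.   ]]
0.05 [[234.0, 137.0], [150.0, 183.0]]
0.08 [[232.0, 128.0], [147.0, 173.0]]
0.1 [[231.0, 122.0], [145.0, 166.0]]
0.12 [[230.0, 116.0], [143.0, 158.0]]
0.15 [[229.0, 106.0], [139.0, 147.0]]
[[0.441, -0.275, 0.09], [0.621, -0.329, 0.09], [0.463, -0.203, 0.09], [0.643, -0.257, 0.09]]
```

>>> play_rows --increments "-2 4 45 0 -0.2; -2 4 90 0 -0.2; -2 4 130 0 -0.2; -2 4 160 0 -0.2; -2 4 185 0 -0.2; -2 4 200 0 -0.2; -2 4 207 0 -0.2; -2 4 210 0 -0.2; -2 4 210 0 -0.2; -2 4 210 0 -0.2"

```text
t: 3.15
tool_pos: [0.5436, -0.2698, 0.0102]
orientation: [2.525, 1.866, 0.001]
force: [0.3, -0.2, 0.1]
opening: 0.0556
gripper_force: 0.0
```

>>> play_rows --increments "5 0 3 0 -0.2; 5 0 5 0 0.1; 5 0 5 0 0.5; 5 0 5 0 0.5; 5 0 5 0 0.5; 5 0 5 0 0.5; 5 0 5 0 0.5" --force 5

```text
t: 3.85
tool_pos: [0.544, -0.2643, 0.0035]
orientation: [-2.526, -1.867, 0.0]
force: [-0.0, 0.5, -0.8]
opening: 0.0381
gripper_force: 5.0
```

>>> play_rows --increments "1 0 -5 0 0.5; 2 0 -10 0 0.5; 3 0 -15 0 0.5; 4 0 -20 0 0.5; 5 0 -25 0 0.5; 6 0 -30 0 0.5; 6 0 -30 0 0.5; 6 0 -30 0 0.5"

```text
t: 4.65
tool_pos: [0.5461, -0.2588, 0.034]
orientation: [2.526, 1.867, 0.0]
force: [0.6, -0.0, -0.4]
opening: 0.038
gripper_force: 5.0
```

```bash
python3 - <<'E'
from h import *
s=robot.read_state();print(s["tool_pos"],s["force"],s["wrist_torque"])
for n in ("wrist","side","scene"):
    a=robot.read_camera(n)
    if n!="wrist": 
        u,v=proj(n,[.56,-.2,.03])[0].astype(int); a=a[v-50:v+50,u-66:u+67]
        cv2.imwrite(f"pics/{n}2.png",cv2.resize(a,None,fx=4,fy=4,interpolation=cv2.INTER_CUBIC))
    for q in("tube_mouth","tube_closed","fan_tip"): lm(n,q)
i=[cv2.imread(f"pics/{n}2.png") for n in("side","scene")]
cv2.imwrite("pics/c2.png",cv2.resize(np.vstack(i),(400,600)))
E
```

```text
[ 0.54610104 -0.25880446  0.03399634] [ 0.6330772  -0.02911275 -0.40066971] [-0.06260975 -0.1161649  -0.02547723]
wrist tube_mouth 0.81 [ 0.4712 -0.2341  0.0111] [196. 231.]
side tube_mouth 0.94 [ 0.4763 -0.2278  0.0124] [359. 176.]
side tube_mouth 0.8 [ 0.5931 -0.1071  0.0173] [318. 194.]
side tube_mouth 0.53 [ 7.472e-01 -3.209e-01  2.000e-04] [284. 155.]
side tube_closed 0.89 [ 0.3363 -0.2616  0.0148] [402. 174.]
side tube_closed 0.68 [ 0.5385 -0.2934  0.0586] [343. 151.]
scene tube_mouth 0.8 [ 0.4757 -0.2283  0.0141] [295. 175.]
scene tube_mouth 0.72 [ 0.5924 -0.1038  0.0187] [310. 208.]
scene tube_closed 0.95 [ 0.5324 -0.2943  0.0636] [261. 162.]
scene tube_closed 0.6 [ 0.3398 -0.2619  0.0133] [311. 152.]
```

View pics/c2.png

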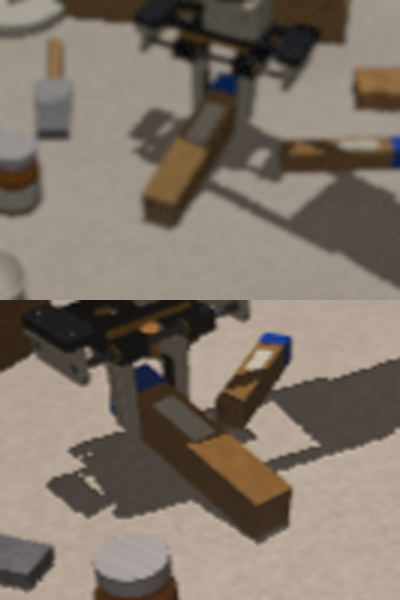

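>>> play_rows --increments "2 0 -5 0 0.5; 4 0 -10 0 0.5; 6 0 -15 0 0.5; 9 0 -20 0 0.5; 12 0 -25 0 0.5; 14 0 -30 0 0.5; 17 0 -36 0 0.5; 20 0 -42 0 0.5; 20 0 -42 0 0.5; 20 0 -42 0 0.5"

```text
t: 6.25
tool_pos: [0.552, -0.2396, 0.076]
orientation: [2.526, 1.867, 0.001]
force: [0.0, -1.0, -1.0]
opening: 0.0375
gripper_force: 5.0
```

>>> play_rows --increments "0 0 0 0 0.6; 0 0 0 0 0.6; 0 0 0 0 0.6; 0 0 -3 0 0.6; 0 0 -7 0 0.6; 0 0 -11 0 0.6; 0 0 -15 0 0.6; 0 0 -19 0 0.6; 0 0 -23 0 0.6; 0 0 -26 0 0.6; 0 0 -26 0 0.6; 0 0 -26 0 0.6; 0 0 -26 0 0.6" --force 40

```text
t: 7.55
tool_pos: [0.5515, -0.2394, 0.1014]
orientation: [-2.526, -1.867, 0.0]
force: [-0.3, -0.2, -2.0]
opening: 0.0379
gripper_force: 40.0
```

```bash
python3 - <<'E'
from h import *
s=robot.read_state();print(s["tool_pos"],s["force"],s["wrist_torque"])
for n in ("side","scene"):
    a=robot.read_camera(n)
    u,v=proj(n,[.56,-.2,.05])[0].astype(int); a=a[v-50:v+50,u-66:u+67]
    cv2.imwrite(f"pics/{n}3.png",cv2.resize(a,None,fx=4,fy=4,interpolation=cv2.INTER_CUBIC))
    for q in("tube_mouth","tube_closed","fan_tip"): lm(n,q)
i=[cv2.imread(f"pics/{n}3.png") for n in("side","scene")]
cv2.imwrite("pics/c3.png",cv2.resize(np.vstack(i),(400,600)))
E
```

```text
[ 0.5515439  -0.23941219  0.10139287] [-0.28485454 -0.23468548 -2.04717196] [-0.20066753  0.02231868 -0.01183916]
side tube_mouth 0.75 [ 0.5937 -0.101   0.0389] [318. 189.]
side tube_mouth 0.61 [ 0.474  -0.2262  0.0127] [359. 176.]
side tube_closed 0.95 [ 0.5446 -0.2767  0.133 ] [342. 135.]
side tube_closed 0.95 [ 0.3316 -0.2617  0.0162] [403. 174.]
side tube_closed 0.46 [ 0.7531 -0.1227  0.0027] [270. 189.]
side fan_tip 0.65 [ 0.6141 -0.0424  0.0092] [308. 208.]
scene tube_mouth 0.78 [ 0.5917 -0.1011  0.0428] [311. 200.]
scene tube_mouth 0.61 [ 0.4756 -0.2304  0.0152] [294. 174.]
scene tube_closed 0.71 [ 0.5398 -0.2744  0.1363] [263. 140.]
scene tube_closed 0.67 [ 0.3418 -0.2611  0.0127] [311. 153.]
scene fan_tip 0.87 [ 0.6108 -0.0426  0.009 ] [328. 222.]
```

View pics/c3.png

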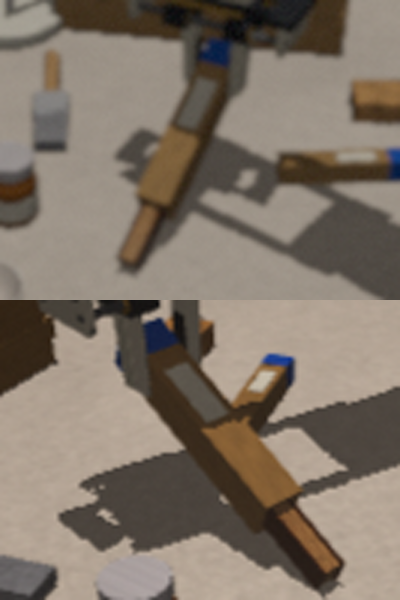

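>>> play_rows --increments "0 0 0 0 0.6; 0 0 0 0 0.6; -5 0 6 0 0.6; -10 0 13 0 0.6; -14 0 20 0 0.6; -18 0 27 0 0.6; -22 0 34 0 0.6; -25 0 41 0 0.6; -28 0 48 0 0.6; -30 0 55 0 0.6; -32 0 62 0 0.6; -34 0 69 0 0.6; -35 0 76 0 0.6; -36 0 82 0 0.6; -37 0 87 0 0.6; -37 0 91 0 0.6; -37 0 94 0 0.6; -37 0 96 0 0.6; -37 0 96 0 0.6" --force 5

```text
t: 9.85
tool_pos: [0.541, -0.2749, 0.0058]
orientation: [2.526, 1.867, 0.0]
force: [-0.7, -0.3, 0.2]
opening: 0.0379
gripper_force: 5.0
```

```bash
python3 - <<'E'
from h import *
s=robot.read_state();print(s["tool_pos"],s["force"],s["wrist_torque"])
for n in ("side","scene"):
    a=robot.read_camera(n)
    u,v=proj(n,[.56,-.2,.02])[0].astype(int); a=a[v-50:v+50,u-66:u+67]
    cv2.imwrite(f"pics/{n}4.png",cv2.resize(a,None,fx=4,fy=4,interpolation=cv2.INTER_CUBIC))
    for q in("tube_mouth","tube_closed","fan_tip"): lm(n,q)
i=[cv2.imread(f"pics/{n}4.png") for n in("side","scene")]
cv2.imwrite("pics/c4.png",cv2.resize(np.vstack(i),(400,600)))
E
```

```text
[ 0.54101047 -0.27492667  0.00582402] [-0.72730641 -0.34982373  0.17318101] [-0.06074089  0.16683383  0.02370696]
side tube_mouth 0.98 [ 0.4718 -0.2272  0.0127] [360. 176.]
side tube_mouth 0.61 [ 0.5878 -0.1168  0.0149] [321. 192.]
side tube_closed 0.95 [ 0.5319 -0.3088  0.0191] [345. 159.]
side tube_closed 0.69 [ 0.3343 -0.2613  0.0164] [402. 174.]
side fan_tip 0.63 [ 0.6068 -0.0539  0.0163] [311. 204.]
scene tube_mouth 0.64 [ 0.4777 -0.2295  0.0101] [294. 176.]
scene tube_mouth 0.62 [ 0.5847 -0.1202  0.0187] [306. 204.]
scene tube_closed 0.92 [ 0.3398 -0.2629  0.0096] [310. 153.]
scene tube_closed 0.62 [ 0.5328 -0.3059  0.0255] [259. 174.]
scene fan_tip 0.62 [ 0.6088 -0.0501  0.0121] [326. 220.]
```

View pics/c4.png

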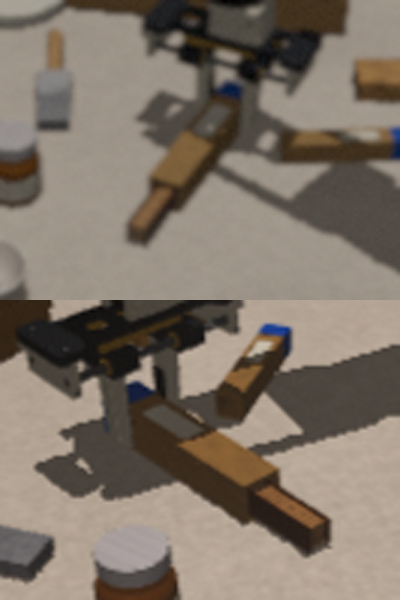

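>>> play_rows --increments "0 0 2 0 0.5; 0 0 2 0 0.1; 0 0 2 0 -0.2; 0 0 2 0 -0.2; 0 0 2 0 -0.2; 0 0 -40 0 -0.2; 0 0 -80 0 -0.2; 0 0 -120 0 -0.2; 30 0 -150 0 -0.2; 70 0 -150 0 -0.2; 110 0 -150 0 -0.2; 145 0 -150 0 -0.2; 145 0 -150 0 -0.2; 145 0 -150 0 -0.2"

```text
t: 11.65
tool_pos: [0.5835, -0.1357, 0.1556]
orientation: [2.524, 1.87, -0.001]
force: [-1.2, -0.0, 0.0]
opening: 0.0557
gripper_force: 0.0
```

```bash
python3 - <<'E'
from h import *
s=robot.read_state();print(s["tool_pos"],R.from_rotvec(s["orientation"]).as_matrix().round(3))
a=robot.read_camera("wrist");cv2.imwrite("pics/w5.png",a)
for q in("tube_mouth","tube_closed","fan_tip","tray"): lm("wrist",q)
for q,z in(("tube_center",.038),("fan_center",.028)):
  for d in robot.regions_of("wrist",q)[:2]:
    m=d["pixels"].astype(np.uint8);c=max(cv2.findContours(m,0,2)[0],key=cv2.contourArea)
    b=cv2.boxPoints(cv2.minAreaRect(c));print(q,d["conf"],m.sum(),b.round().tolist(),back("wrist",b,z).round(4).tolist())
robot.read_camera("side");robot.read_camera("scene")
for n in("side","scene"):
  lm(n,"fan_tip",1);lm(n,"tray",1)
  d=robot.regions_of(n,"tray")[0];m=d["pixels"].astype(np.uint8);c=max(cv2.findContours(m,0,2)[0],key=cv2.contourArea)
  p=cv2.approxPolyDP(cv2.convexHull(c),6,True)[:,0];print(p.tolist(),back(n,p,.022).round(3).tolist())
E
```

```text
[ 0.58347029 -0.13566484  0.1555824 ] [[ 0.292  0.957 -0.   ]
 [ 0.957 -0.292 -0.   ]
 [-0.    -0.    -1.   ]]
wrist tube_mouth 0.79 [ 0.5871 -0.1201  0.0145] [322. 172.]
wrist tube_closed 0.94 [ 0.5361 -0.306   0.0159] [327. 344.]
wrist fan_tip 0.87 [ 0.6066 -0.0543  0.0138] [321.  97.]
tube_center 0.93 6315 [[302.0, 169.0], [343.0, 169.0], [343.0, 292.0], [302.0, 292.0]] [[0.5725, -0.1086, 0.038], [0.6072, -0.1193, 0.038], [0.573, -0.2365, 0.038], [0.5345, -0.2245, 0.038]]
fan_center 0.72 1850 [[309.0, 97.0], [334.0, 97.0], [334.0, 174.0], [309.0, 174.0]] [[0.5968, -0.0518, 0.028], [0.6175, -0.0582, 0.028], [0.5981, -0.1229, 0.028], [0.5761, -0.1161, 0.028]]
side fan_tip 0.49 [ 0.6077 -0.0529  0.0141] [311. 205.]
side tray 0.61 [0.555  0.3146 0.0016] [308. 305.]
[[355, 278], [353, 330], [254, 330], [260, 277]] [[0.447, 0.224, 0.022], [0.437, 0.384, 0.022], [0.664, 0.422, 0.022], [0.689, 0.262, 0.022]]
scene fan_tip 0.75 [3.805e-01 1.551e-01 2.000e-04] [440. 201.]
scene tray 0.63 [0.5533 0.3151 0.0024] [490. 262.]
[[461, 216], [528, 229], [529, 318], [445, 296]] [[0.451, 0.225, 0.022], [0.426, 0.368, 0.022], [0.687, 0.405, 0.022], [0.71, 0.264, 0.022]]
```

View pics/w5.png

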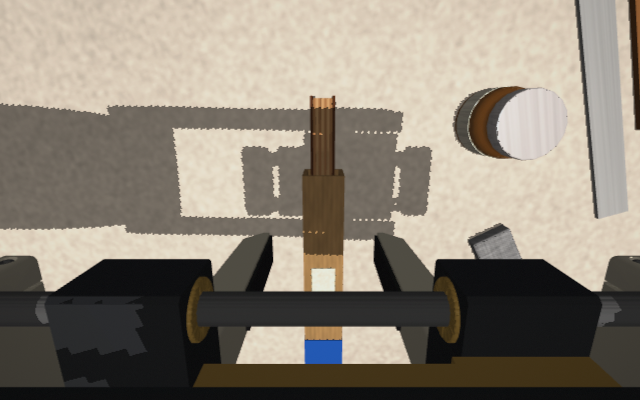

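>>> play_rows --increments "26 -1 40 0 -0.2; 52 -1 80 0 -0.2; 52 -1 115 0 -0.2; 52 -1 135 0 -0.2; 52 -1 146 0 -0.2; 52 -1 150 0 -0.2; 52 -1 151 0 -0.2; 52 -1 151 0 0.2; 52 -1 151 0 0.6; 52 -1 151 0 0.7; 52 -1 151 0 0.7; 52 -1 151 0 0.7; 52 -1 151 0 0.7" --force 25

```text
t: 13.7
tool_pos: [0.5979, -0.0863, 0.005]
orientation: [2.526, 1.867, 0.0]
force: [-0.1, 0.1, 2.8]
opening: 0.0217
gripper_force: 25.0
```

>>> play_rows --increments "0 0 -1 0 0.8; 8 0 -1 0 0.8; 20 0 -1 0 0.8; 32 0 -1 0 0.8; 44 0 -1 0 0.8; 56 0 -1 0 0.8; 68 0 -1 0 0.8; 80 0 -1 0 0.8; 92 0 -1 0 0.8; 104 0 -1 0 0.8; 116 0 -1 0 0.8; 122 0 -1 0 0.8; 122 0 -12 0 0.8; 122 0 -40 0 0.8; 122 0 -80 0 0.8; 122 0 -110 0 0.8; 122 0 -110 0 0.8; 122 0 -110 0 0.8"

```text
t: 15.5
tool_pos: [0.6343, 0.0299, 0.1164]
orientation: [2.525, 1.866, 0.003]
force: [0.4, -0.0, -0.1]
opening: 0.0216
gripper_force: 25.0
```

```bash
python3 - <<'E'
from h import *
s=robot.read_state();print(s["tool_pos"],s["opening"],s["q"])
L=[]
for n in ("side","scene"):
    a=robot.read_camera(n)
    u,v=proj(n,[.6,-.07,.06])[0].astype(int); a=a[v-60:v+60,u-80:u+80]
    L.append(cv2.resize(a,None,fx=2.5,fy=2.5,interpolation=cv2.INTER_CUBIC))
    for q in("tube_mouth","tube_closed","fan_tip","fan_rivet","fan_center"): lm(n,q,2)
cv2.imwrite("pics/c6.png",np.vstack(L))
E
```

```text
[0.63434511 0.02986439 0.11638089] 0.021602587003451725 [-3.35592331e-02  2.86843222e-01  1.49901870e+00 -1.85287133e-04
  1.35294067e+00  2.64818409e-01]
side tube_mouth 0.9 [ 0.4709 -0.2256  0.0131] [360. 176.]
side tube_mouth 0.68 [ 0.588  -0.118   0.0174] [321. 192.]
side tube_closed 0.91 [ 0.3323 -0.2614  0.016 ] [403. 174.]
side tube_closed 0.68 [0.5536 0.3179 0.0008] [308. 307.]
side fan_tip 0.65 [0.6421 0.0653 0.1269] [292. 200.]
side fan_tip 0.2 [ 0.5339 -0.3071  0.0201] [344. 159.]
side fan_rivet 0.49 [ 0.5975 -0.0879  0.1269] [317. 169.]
side fan_center 0.75 [0.644  0.0608 0.1265] [292. 199.]
scene tube_mouth 0.62 [ 0.5866 -0.1214  0.0209] [305. 204.]
scene tube_mouth 0.54 [ 0.4755 -0.2297  0.0116] [294. 176.]
scene tube_closed 0.76 [ 0.5319 -0.3106  0.0253] [258. 173.]
scene tube_closed 0.66 [ 0.3397 -0.2609  0.0151] [311. 152.]
scene fan_tip 0.84 [0.643  0.0669 0.123 ] [366. 203.]
scene fan_rivet 0.66 [ 0.5962 -0.0912  0.1212] [312. 173.]
scene fan_center 0.55 [ 0.6159 -0.014   0.1223] [338. 186.]
```

View pics/c6.png

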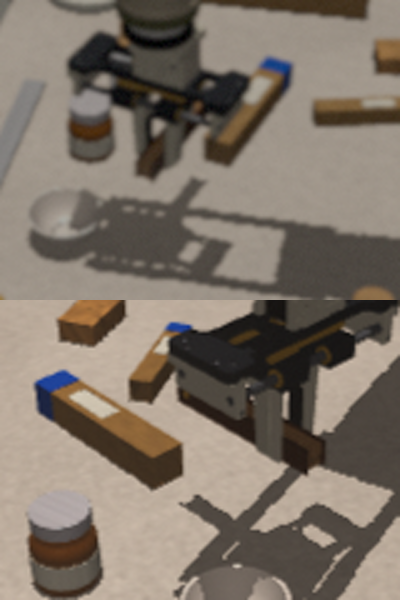

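>>> play_rows --increments "25 -11 0 6 0.8; 52 -23 0 12 0.8; 79 -36 0 18 0.8; 106 -48 0 25 0.8; 133 -60 0 32 0.8; 160 -72 0 39 0.8; 187 -84 0 46 0.8; 214 -96 0 52 0.8; 241 -108 0 58 0.8; 260 -116 0 62 0.8; 268 -120 0 64 0.8; 268 -120 0 64 0.8; 268 -120 0 64 0.8"

```text
t: 17.4
tool_pos: [0.5974, 0.3216, 0.1145]
orientation: [3.131, 0.247, -0.0]
force: [-0.5, -0.4, -1.4]
opening: 0.0216
gripper_force: 25.0
```

```bash
python3 - <<'E'
from h import *
s=robot.read_state();M=R.from_rotvec(s["orientation"]).as_matrix();print(s["tool_pos"],M.round(3),np.degrees(np.arctan2(M[1,0],M[0,0])))
L=[]
for n in ("scene","wrist","side"):
    a=robot.read_camera(n);L.append(cv2.resize(a,(400,250)))
    for q in("tray","fan_tip","fan_rivet"): lm(n,q,1)
    for d in robot.regions_of(n,"tray")[:1]:
      m=d["pixels"].astype(np.uint8);c=max(cv2.findContours(m,0,2)[0],key=cv2.contourArea)
      p=cv2.approxPolyDP(cv2.convexHull(c),5,True)[:,0];print(p.tolist(),back(n,p,.022).round(3).tolist())
cv2.imwrite("pics/c7.png",np.vstack(L[:2]))
E
```

```text
[0.59737156 0.3216005  0.11450619] [[ 0.988  0.157 -0.   ]
 [ 0.157 -0.988 -0.   ]
 [-0.     0.    -1.   ]] 9.03051837606062
scene tray 0.62 [ 0.5534  0.313  -0.0014] [488. 263.]
scene fan_tip 0.61 [0.6321 0.3303 0.1245] [504. 241.]
scene fan_rivet 0.77 [0.4725 0.2997 0.1255] [503. 192.]
[[461, 215], [528, 229], [528, 319], [445, 296]] [[0.447, 0.224, 0.022], [0.426, 0.368, 0.022], [0.69, 0.404, 0.022], [0.71, 0.264, 0.022]]
wrist tray 0.73 [0.5562 0.3144 0.1258] [324. 325.]
wrist fan_tip 0.91 [0.6337 0.3253 0.1242] [327. 187.]
[[221, 99], [417, 98], [407, 257], [235, 258]] [[0.667, 0.412, 0.022], [0.691, 0.264, 0.022], [0.56, 0.242, 0.022], [0.536, 0.39, 0.022]]
side tray 0.81 [0.555  0.3174 0.001 ] [308. 306.]
side fan_rivet 0.97 [0.4747 0.3006 0.1254] [343. 272.]
[[355, 279], [359, 314], [352, 330], [254, 329], [260, 277]] [[0.447, 0.227, 0.022], [0.427, 0.336, 0.022], [0.439, 0.384, 0.022], [0.665, 0.419, 0.022], [0.689, 0.262, 0.022]]
```

View pics/c7.png

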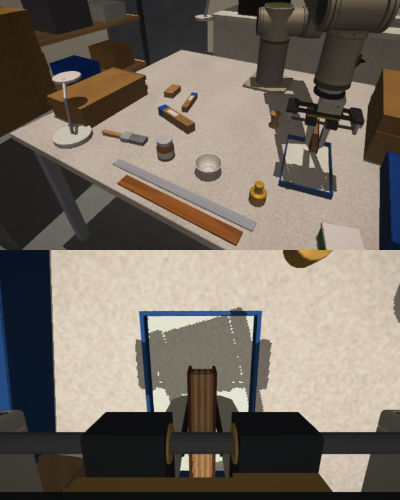

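>>> play_rows --increments "0 -2 25 0 0.8; 0 -2 50 0 0.8; 0 -2 70 0 0.8; 0 -2 85 0 0.8; 0 -2 95 0 0.8; 0 -2 100 0 0.8; 0 -2 103 0 0.8; 0 -2 103 0 0.8; 0 -2 103 0 0.8"

```text
t: 19.05
tool_pos: [0.5977, 0.3241, 0.0127]
orientation: [-3.132, -0.245, -0.002]
force: [-0.6, -0.3, -0.1]
opening: 0.0216
gripper_force: 25.0
```

>>> play_rows --increments "0 0 1 0 0.8; 0 0 2 0 0.8; 0 0 3 0 0.8; 0 0 4 0 0.8; 0 0 5 0 0.8; 0 0 5 0 0.8"

```text
t: 19.65
tool_pos: [0.5969, 0.3237, 0.0063]
orientation: [3.132, 0.245, -0.001]
force: [0.2, -0.0, -0.2]
opening: 0.0218
gripper_force: 25.0
```

>>> play_rows --increments "0 0 0.5 0 0.8; 0 0 1 0 0.8; 0 0 1 0 0.8"

```text
t: 19.95
tool_pos: [0.5973, 0.3239, 0.006]
orientation: [-3.132, -0.245, -0.001]
force: [-1.3, 0.5, 3.9]
opening: 0.0219
gripper_force: 25.0
```

Contact (3.9 N), so I'm releasing gently and backing up.

>>> play_rows --increments "0 0 0 0 0.4; 0 0 0 0 0.2; 0 0 0 0 0.1; 0 0 0 0 0.1; 0 0 0 0 0.1; 0 0 -10 0 0.1; 0 0 -40 0 0.1; 0 0 -80 0 0.1; 0 0 -120 0 0.1; 0 0 -160 0 0.1; -40 0 -180 0 0.1; -80 0 -180 0 0.1; -120 0 -180 0 0.1; -120 0 -180 0 0.1"

```text
t: 21.35
tool_pos: [0.4736, 0.3043, 0.1849]
orientation: [3.131, 0.247, -0.006]
force: [-0.2, -0.6, -0.6]
opening: 0.0418
gripper_force: 0.0
```

```bash
python3 - <<'E'
from h import *
L=[]
for n in ("scene","wrist","side"):
    a=robot.read_camera(n);L.append(cv2.resize(a,(400,250)))
    for q in("tray","fan_center","fan_tip","fan_rivet"): lm(n,q,1)
    if n!="wrist":
      for q in("tube_mouth","tube_closed","jar","spool","weight"):lm(n,q,2)
cv2.imwrite("pics/c8.png",np.vstack(L[:2]))
print(robot.read_state()["t"])
E
```

```text
scene tray 0.89 [ 0.5548  0.3142 -0.003 ] [488. 264.]
scene fan_center 0.67 [0.5494 0.3186 0.0137] [493. 257.]
scene fan_tip 0.67 [0.6291 0.3289 0.0166] [490. 283.]
scene fan_rivet 0.61 [0.4688 0.2985 0.0152] [491. 232.]
scene tube_mouth 0.95 [ 0.5876 -0.1151  0.018 ] [307. 206.]
scene tube_mouth 0.61 [ 0.4765 -0.2312  0.0149] [294. 175.]
scene tube_closed 0.88 [ 0.5296 -0.3098  0.0233] [259. 173.]
scene tube_closed 0.85 [ 0.337  -0.2609  0.0145] [311. 152.]
scene jar 0.61 [ 0.7492 -0.118   0.0011] [267. 249.]
scene spool 0.95 [ 0.3817  0.1559 -0.0004] [440. 201.]
scene weight 0.64 [ 0.7763  0.2258 -0.0039] [411. 322.]
scene weight 0.58 [ 0.7537 -0.3258  0.0008] [196. 221.]
wrist tray 0.7 [ 0.5556  0.3182 -0.0033] [322. 107.]
wrist fan_center 0.84 [0.5559 0.3195 0.0156] [321. 106.]
wrist fan_tip 0.81 [0.6296 0.3253 0.0158] [327.  24.]
wrist fan_rivet 0.79 [0.4746 0.3026 0.0154] [325. 187.]
side tray 0.73 [0.5552 0.3164 0.0019] [308. 306.]
side fan_center 0.61 [0.5515 0.3171 0.0174] [309. 302.]
side fan_tip 0.94 [0.6331 0.3286 0.0164] [276. 302.]
side fan_rivet 0.63 [0.4703 0.302  0.0185] [343. 301.]
side tube_mouth 0.75 [ 0.4732 -0.2247  0.0152] [360. 176.]
side tube_mouth 0.56 [ 0.5898 -0.1212  0.017 ] [320. 191.]
side tube_closed 0.59 [ 0.3332 -0.2626  0.0151] [403. 174.]
side jar 0.73 [ 0.7513 -0.124  -0.0019] [270. 190.]
side spool 0.77 [0.3784 0.1509 0.0006] [382. 266.]
side weight 0.65 [0.7721 0.2245 0.0036] [233. 267.]
22.6
```

View pics/c8.png

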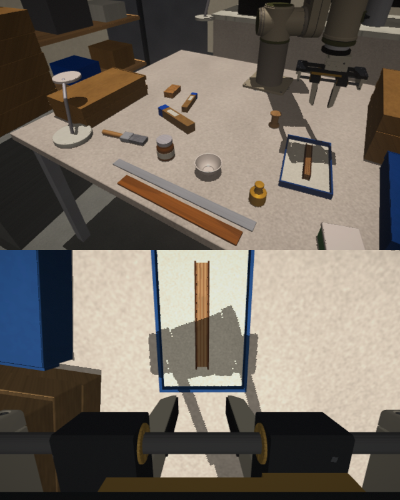

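The fan lies flat, centred and straight in the tray. The empty tube lies flat on the table, and the other things are where they were.

```bash
python3 -c "
from plant import robot
print(robot.close_job())"
```

```text
the job is handed in; nothing more can be done
None
```

The job is handed in at about 23 s: the fan lies flat in the middle of the blue tray, straight along its length; the empty tube lies flat on the table, and the last pictures showed nothing else disturbed.

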